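Load the cell test rack in reverse order

ROBOT

A 7-joint arm with a two-finger parallel gripper is mounted at the origin on the work surface. World frame = base frame: x ahead of the robot, y to its left, z up, the work surface at z = 0. Lengths are in m, angles in rad, forces in N, time in s.
With the tool pointing down it reaches from about 0.4 to 0.85 m from the base axis. Payload 4.5 kg.
Tool frame: the origin (TCP) lies midway between the tips of the shut fingers; the grasp point (between the pads) lies 19 mm behind it; z points along the fingers, y is the line along which they close (so a half turn about z gives the same grasp; the last joint's range is limited). The gripper opens to 85 mm and grips with 20 to 120 N. Pads are 22 mm wide; open, the fingers measure 114 mm over their backs; the gripper's body (76 mm by 85 mm) begins 54 mm behind the grasp point. The pads swing forward as they close: fully open they stand 13 mm farther back than shut.
Start: joints at [1.371, 0.689, -0.195, 1.565, 0.157, 0.902, -0.215], TCP at [0.145, -0.608, 0.231] pointing down, gripper open.
Joint ranges: [-3.01, 3.01], [-0.46, 2.08], [-1.47, 1.51], [0.13, 2.56], [-1, 4.14], [0.04, 2.09], [-2.66, 2.66]. Speed limits (rad/s): [2.57, 2.57, 3.14, 3.14, 3.14, 3.14, 3.14].

INTERFACE

Orientations are given as a unit quaternion [w, x, y, z].
In Python, from rig import r, jaws, capture, calibration, telemetry gives the robot as it stands. Calls block until the motion is done:
- r.move_ptp(position, orientation): joint-space move of the TCP to a pose.
- r.move_straight(position, orientation=None, max_speed=0.15, f_stop=None): straight line of the TCP; orientation=None keeps the orientation; max_speed is the mean speed in m/s. With f_stop (N) it stops when the force on the tool has changed by that much, and returns True; else False.
- r.movej(angles): joint-space move.
- jaws.release() and jaws.clamp(): open the fingers fully, or close them until they stop; the grip force is fixed at half the most.
- r.sleep(seconds).
- r.solve_ik(position, orientation): joint angles nearest the present ones, or None.
- capture(name): name is "side" or "top" or "wrist"; returns (picture, depth): 384x512x3 uint8, red, green, blue; 384x512 float32, m along the optical axis (not along the pixel's ray), 0 where there is no reading.
- calibration(name): a dict with "K" (3x3 intrinsics, pixels), "T" (4x4, takes a point from camera to world coordinates); the wrist camera has in their place "T_tool_cam" (4x4, takes a point from camera to tool coordinates, whose origin is the TCP and whose axes are the flange's). Camera axes: x right, y down, z forward; pixel columns grow to the right and rows downward; lengths in m; the calibration is good to about 2 mm. A picture is of the moment at which its call begins: read the wrist's pose just before it. calibration takes no time and is no camera call.
A pose or a line that the arm cannot do raises r.PlanningError and nothing moves.
- r.hand_in(): hands the job in; it is judged then, once.
Readings, each from a call of its own:
- telemetry.read_time(): time.
- telemetry.read_q(): joint angles.
- telemetry.read_qd(): joint speeds.
- telemetry.read_joint_torque(): joint torques, N m.
- telemetry.read_tcp_pos(): TCP position.
- telemetry.read_orientation(): TCP orientation.
- telemetry.read_ft_force(): force on the tool from outside, world axes, zero at the start.
- telemetry.read_wrist_torque(): the same for the moment, N m.
- telemetry.read_finger_gap(): finger opening in m.
- telemetry.read_grip_force(): force on a finger pad.
Only numpy, scipy, OpenCV 4.12 (cv2) and the standard library are available. Lean on these libraries where they do the work, as an engineer would, in place of code of your own. Each camera call takes 0.05 s, during which the arm holds its last target. There are 200 camera calls.

TASK

Move the four battery cells from the cups on the aluminium tray into the wells of the black test rack in reverse order: the cell nearest the tray's wire handle goes into the well farthest from the rack's cream terminal box, the next cell into the next well, and so on, so that the cell from the tray's plain end stands beside the terminal box. Every cell must end standing upright on the floor of its own well, button end up as now; do not lay or knock any cell over.

Things in the scene. Friction and masses are not known exactly. Their poses are not given: they have to be found in the camera images.
- cell_slim: A tall and slim rechargeable cell: a loose lilac upright cylinder 18 mm in diameter and 65 mm tall (plus a 1.6 mm button), bright metal top, standing in the cup cup_slim at the start. Origin: centre of its underside; z up along its axis.
- cell_short: A short rechargeable cell: a loose lilac upright cylinder 22 mm in diameter and 43 mm tall (plus a 1.6 mm button), bright metal top, standing in the cup cup_short at the start. Origin: centre of its underside; z up along its axis.
- cell_thick: A tall and thick rechargeable cell: a loose lilac upright cylinder 26 mm in diameter and 65 mm tall (plus a 1.6 mm button), bright metal top, standing in the cup cup_thick at the start. Origin: centre of its underside; z up along its axis.
- cell_stout: A wide and stout rechargeable cell: a loose lilac upright cylinder 33 mm in diameter and 61 mm tall (plus a 1.6 mm button), bright metal top, standing in the cup cup_stout at the start. Origin: centre of its underside; z up along its axis.
- cup_slim: Fixed black square cup, 48 x 48 mm and 12 mm high, standing on the tray, with a round recess 22 mm wide and 8 mm deep in which cell_slim stands loosely at the start. The four cups stand in a row on the tray, 52 mm apart, in an order that changes from start to start. Origin: centre of its underside, on the tray's top; the cell's underside is 4 mm above it; x and y along the tray's x and y.
- cup_short: Fixed black square cup, 48 x 48 mm and 12 mm high, standing on the tray, with a round recess 26 mm wide and 8 mm deep in which cell_short stands loosely at the start. The four cups stand in a row on the tray, 52 mm apart, in an order that changes from start to start. Origin: centre of its underside, on the tray's top; the cell's underside is 4 mm above it; x and y along the tray's x and y.
- cup_thick: Fixed black square cup, 48 x 48 mm and 12 mm high, standing on the tray, with a round recess 30 mm wide and 8 mm deep in which cell_thick stands loosely at the start. The four cups stand in a row on the tray, 52 mm apart, in an order that changes from start to start. Origin: centre of its underside, on the tray's top; the cell's underside is 4 mm above it; x and y along the tray's x and y.
- cup_stout: Fixed black square cup, 48 x 48 mm and 12 mm high, standing on the tray, with a round recess 37 mm wide and 8 mm deep in which cell_stout stands loosely at the start. The four cups stand in a row on the tray, 52 mm apart, in an order that changes from start to start. Origin: centre of its underside, on the tray's top; the cell's underside is 4 mm above it; x and y along the tray's x and y.
- tray: Fixed flat aluminium tray, 216 x 60 mm and 6 mm thick, carrying the row of four cups along its x axis. Origin: centre of its underside, on the table; +x points along the row to the end with the low dark steel wire handle (which reaches to x = 137 mm, 9 mm high); the other end is plain. Cup centres are at x = -78, -26, 26 and 78 mm, y = 0.
- rack: Fixed black test rack, 212 x 56 mm, four equal square wells (grey walls) in a row along x. Origin: centre of its underside, on the table; +x points to the end with the cream terminal box (x = 106 to 134 mm, 34 mm high), the other end is plain. Well centres at x = -78, -26, 26, 78 mm, y = 0; wells 48 x 48 mm inside, walls 4 mm thick; well floors 6 mm, wall tops 16 mm above the origin.

How it is judged:
At the end, for the whole second after the job is handed in: Each cell stands in the well whose place reverses its cup's place (cup nearest the handle -> well farthest from the terminal box, and so on): axis within 17.5 mm of the well centre along each rack axis, underside within 4 mm of the well floor, upright within 0.12 rad, released, at rest (((x of cup_slim in the frame of tray between -0.098 and -0.058 m and x of cell_slim in the frame of rack between 0.0605 and 0.0955 m) or (x of cup_slim in the frame of tray between -0.046 and -0.006 m and x of cell_slim in the frame of rack between 0.0085 and 0.0435 m) or (x of cup_slim in the frame of tray between 0.006 and 0.046 m and x of cell_slim in the frame of rack between -0.0435 and -0.0085 m) or (x of cup_slim in the frame of tray between 0.058 and 0.098 m and x of cell_slim in the frame of rack between -0.0955 and -0.0605 m)) and y of cell_slim in the frame of rack between -0.0175 and 0.0175 m and z of cell_slim in the frame of rack between 0.002 and 0.01 m and angle between each of cell_slim, cell_short, cell_thick, cell_stout's own z axis and vertical below 0.12 rad and linear speed of each of cell_slim, cell_short, cell_thick, cell_stout below 0.02 m/s and angular speed of each of cell_slim, cell_short, cell_thick, cell_stout below 0.3 rad/s and contact force between each of cell_slim, cell_short, cell_thick, cell_stout and the fingers below 0.1 N and ((x of cup_short in the frame of tray between -0.098 and -0.058 m and x of cell_short in the frame of rack between 0.0605 and 0.0955 m) or (x of cup_short in the frame of tray between -0.046 and -0.006 m and x of cell_short in the frame of rack between 0.0085 and 0.0435 m) or (x of cup_short in the frame of tray between 0.006 and 0.046 m and x of cell_short in the frame of rack between -0.0435 and -0.0085 m) or (x of cup_short in the frame of tray between 0.058 and 0.098 m and x of cell_short in the frame of rack between -0.0955 and -0.0605 m)) and y of cell_short in the frame of rack between -0.0175 and 0.0175 m and z of cell_short in the frame of rack between 0.002 and 0.01 m and ((x of cup_thick in the frame of tray between -0.098 and -0.058 m and x of cell_thick in the frame of rack between 0.0605 and 0.0955 m) or (x of cup_thick in the frame of tray between -0.046 and -0.006 m and x of cell_thick in the frame of rack between 0.0085 and 0.0435 m) or (x of cup_thick in the frame of tray between 0.006 and 0.046 m and x of cell_thick in the frame of rack between -0.0435 and -0.0085 m) or (x of cup_thick in the frame of tray between 0.058 and 0.098 m and x of cell_thick in the frame of rack between -0.0955 and -0.0605 m)) and y of cell_thick in the frame of rack between -0.0175 and 0.0175 m and z of cell_thick in the frame of rack between 0.002 and 0.01 m and ((x of cup_stout in the frame of tray between -0.098 and -0.058 m and x of cell_stout in the frame of rack between 0.0605 and 0.0955 m) or (x of cup_stout in the frame of tray between -0.046 and -0.006 m and x of cell_stout in the frame of rack between 0.0085 and 0.0435 m) or (x of cup_stout in the frame of tray between 0.006 and 0.046 m and x of cell_stout in the frame of rack between -0.0435 and -0.0085 m) or (x of cup_stout in the frame of tray between 0.058 and 0.098 m and x of cell_stout in the frame of rack between -0.0955 and -0.0605 m)) and y of cell_stout in the frame of rack between -0.0175 and 0.0175 m and z of cell_stout in the frame of rack between 0.002 and 0.01 m); the robot touches nothing.
It fails at once if a cell is laid down or knocked over (leans more than 50 degrees) (angle between any of cell_slim, cell_short, cell_thick, cell_stout's own z axis and vertical above 0.87 rad).
It also fails if it takes over 115 s, if anything falls off the work surface, if the arm or the gripper's body presses on something with over 40 N, if the wrist force passes 120 N, or if a joint passes its speed limit or range.

## Working session

There is one attempt and no reset: what is moved stays moved. The work goes in short steps, each a Python script; the robot and the scene stay as the last script left them, time stands still between calls to the robot, and variables do not carry over. Pictures are saved under pics/ and viewed, at most 14 in all, crops included, and the job is handed in when it is done.

```bash
mkdir -p pics; ls; python3 - <<'E'
from rig import r, jaws, capture, calibration, telemetry
import cv2,numpy as np
for n in("top","side"):
    p,d=capture(n); cv2.imwrite(f"pics/{n}0.png",p[:,:,::-1]); np.savez(f"{n}0.npz",p=p,d=d)
    c=calibration(n); print(n,c["K"].round(1).tolist(),c["T"].round(4).tolist())
print(calibration("wrist")["T_tool_cam"].round(3).tolist(),telemetry.read_orientation(),telemetry.read_time())
E
```

```text
pics
top [[348.4, 0.0, 258.2], [0.0, 348.4, 195.0], [0.0, 0.0, 1.0]] [[-0.0181, -0.9913, 0.1304, 0.4158], [-0.9998, 0.0189, 0.0052, -0.0259], [-0.0076, -0.1303, -0.9914, 0.8132], [0.0, 0.0, 0.0, 1.0]]
side [[463.1, 0.0, 253.4], [0.0, 463.1, 193.1], [0.0, 0.0, 1.0]] [[0.9935, -0.0474, 0.1038, 0.4269], [-0.113, -0.535, 0.8372, -0.7764], [0.0158, -0.8435, -0.5369, 0.54], [0.0, 0.0, 0.0, 1.0]]
[[0.0, -0.952, -0.305, 0.079], [1.0, 0.0, 0.0, 0.0], [-0.0, -0.305, 0.952, -0.141], [0.0, 0.0, 0.0, 1.0]] [-8.47950083e-04  9.93169751e-01  1.16675180e-01 -1.69685709e-04] 0.1
```

View pics/top0.png

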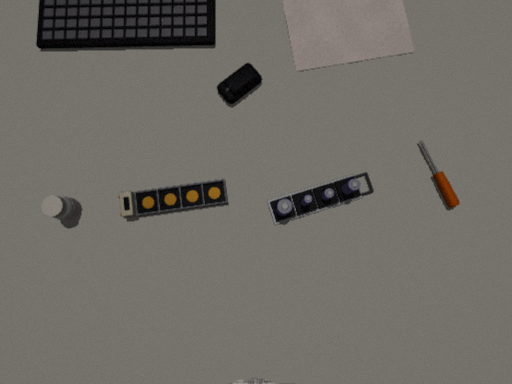

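View pics/side0.png

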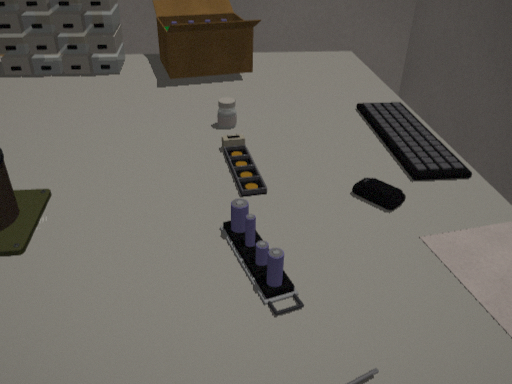

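The top view shows the rack on the left: its box is at (126,203) and its orange well marks run from (148,202) to (214,193). The tray is on the right with its handle end near (366,185). From handle to plain end the cells are thick (354,185), short (329,194), slim (308,199) and stout (285,206). Next I'll measure both and look from the wrist camera.

```bash
cat > h.py <<'E'
from rig import r, jaws, capture, calibration, telemetry
import cv2,numpy as np
from scipy.spatial.transform import Rotation as R
def cam(n):
    c=calibration(n); K=c["K"]
    if n!="wrist": return K,c["T"]
    T=np.eye(4); q=telemetry.read_orientation(); T[:3,:3]=R.from_quat(q,scalar_first=True).as_matrix(); T[:3,3]=telemetry.read_tcp_pos()
    return K,T@c["T_tool_cam"]
def ray(K,T,uv,z):
    d=T[:3,:3]@np.linalg.solve(K,[uv[0],uv[1],1]); return T[:3,3]+d*(z-T[2,3])/d[2]
def blobs(m,lo,hi=1e9):
    n,_,s,c=cv2.connectedComponentsWithStats(m.astype(np.uint8)); return [(c[i],s[i,4]) for i in range(1,n) if lo<=s[i,4]<=hi]
def orange(p):
    h=cv2.cvtColor(p,cv2.COLOR_RGB2HSV); return (h[...,0]>8)&(h[...,0]<28)&(h[...,1]>150)&(h[...,2]>90)
def yawq(yaw): # tool down, tool y axis at angle yaw+90 deg in world, i.e. tool x along yaw
    m=np.array([[np.cos(yaw),np.sin(yaw),0],[np.sin(yaw),-np.cos(yaw),0],[0,0,-1]]); return R.from_matrix(m).as_quat(scalar_first=True)
E
python3 - <<'E'
from h import *
f=np.load("top0.npz"); p,d=f["p"],f["d"]; K,T=cam("top")
P=[]
for c,a in blobs(orange(p),20):
    w=ray(K,T,c,.0065); print("orange",c.round(1),a,w.round(4))
# tops from depth: height map
v,u=np.mgrid[:384,:512]; rays=np.stack([(u-K[0,2])/K[0,0],(v-K[1,2])/K[1,1],np.ones_like(u)],-1)
W=(rays*d[...,None])@T[:3,:3].T+T[:3,3]
z=W[...,2]; roi=(u>262)&(u<380)&(v>165)&(v<230)&(d>0)
for lo,hi in((.046,.06),(.064,.085)):
    for c,a in blobs(roi&(z>lo)&(z<hi),8):
        m=W[roi&(z>lo)&(z<hi)&(np.hypot(u-c[0],v-c[1])<9)]
        print("cell",c.round(1),a,m.mean(0).round(4), np.percentile(m[:,2],[50,95]).round(4))
print("table z",np.median(z[250:300,200:300]))
big=cv2.resize(p[165:230,110:390],None,fx=2.8,fy=2.8,interpolation=cv2.INTER_CUBIC)
# wrist view of tray
q=yawq(np.pi/2)
c=ray(K,T,(318,197),.04); print(c)
for yaw in (np.pi/2,-np.pi/2,0,np.pi):
    print(yaw,[r.solve_ik([x,y,.3],yawq(yaw+.2)) is not None for x,y in((.4,-.15),(.4,.2))])
E
```

```text
orange [447.8 188.7] 261 [ 0.5282 -0.4639  0.0065]
orange [214.  192.4] 107 [0.5299 0.0816 0.0065]
orange [192.  195.6] 106 [0.5234 0.1331 0.0065]
orange [169.9 198.8] 104 [0.5169 0.1847 0.0065]
orange [147.8 202. ] 103 [0.5104 0.2363 0.0065]
cell [347.9 188.9] 21 [ 0.5256 -0.2197  0.053 ] [0.0525 0.0596]
cell [328.8 193.4] 79 [ 0.5165 -0.1774  0.0526] [0.0526 0.0554]
cell [304.7 202.4] 10 [ 0.4975 -0.1236  0.053 ] [0.0534 0.058 ]
cell [353.6 185. ] 125 [ 0.5308 -0.2268  0.0743] [0.0749 0.0775]
cell [307.6 199.2] 57 [ 0.502  -0.1274  0.0743] [0.0749 0.0766]
cell [284.7 206.3] 180 [ 0.4879 -0.0783  0.0709] [0.0708 0.0732]
table z -0.0005570410998114173
[ 0.51044994 -0.15540365  0.04      ]
1.5707963267948966 [True, True]
-1.5707963267948966 [True, True]
0 [True, True]
3.141592653589793 [True, True]
```

```bash
python3 - <<'E'
from h import *
ty=np.arctan2(.5308-.4879,-.2268+.0783)  # along to handle: yaw of tray row
ya=np.arctan2(-(.4879-.5308),-( -.0783+.2268))
for yaw in (ya,ya+np.pi):
    print(round(yaw,3),[np.round(r.solve_ik(pp,yawq(yaw)),2).tolist() for pp in([.509,-.155,.3],[.49,-.08,.04],[.53,-.227,.04],[.52,.16,.2])])
yaw=ya+np.pi
o=np.array([.509,-.155,.28]); o[:2]-= .04*np.array([np.cos(yaw),np.sin(yaw)])
r.move_ptp(o,yawq(yaw)); r.sleep(.3)
K,T=cam("wrist"); p,d=capture("wrist"); cv2.imwrite("pics/w1.png",p[:,:,::-1]); np.savez("w1.npz",p=p,d=d,K=K,T=T)
v,u=np.mgrid[:384,:512]; rays=np.stack([(u-K[0,2])/K[0,0],(v-K[1,2])/K[1,1],np.ones_like(u)],-1)
W=(rays*d[...,None])@T[:3,:3].T+T[:3,3]; z=W[...,2]
for lo,hi in((.050,.0565),(.0685,.0785)):
    m0=(d>0)&(z>lo)&(z<hi)&(np.hypot(W[...,0]-.51,W[...,1]+.155)<.15)
    lab,L,s,c=cv2.connectedComponentsWithStats(m0.astype(np.uint8))
    for i in range(1,lab):
        if s[i,4]>150:
            e=W[L==i]; k=cv2.minEnclosingCircle((e[:,:2]*1000).astype(np.float32)); print(s[i,4],e.mean(0).round(4),np.round(k[0],1),round(k[1],1))
E
```

```text
2.86 [[0.77, 0.62, -0.95, 1.73, 0.56, 1.09, 0.93], [0.32, 0.89, -0.41, 2.07, 0.98, 0.38, 0.4], [0.63, 0.96, -0.53, 1.83, 0.83, 0.59, 0.85], [0.1, 0.74, -0.84, 1.83, 0.7, 0.9, 0.22]]
6.002 [[0.24, 0.48, -0.04, 1.76, 0.02, 0.9, -1.67], [0.05, 0.87, 0.04, 2.09, -0.16, 0.19, -1.63], [0.31, 0.91, 0.02, 1.85, -0.04, 0.39, -1.49], [-0.46, 0.63, 0.12, 1.86, -0.12, 0.67, -2.12]]
225 [ 0.5187 -0.1761  0.0525] [ 518.4 -176.1] 10.7
400 [ 0.5333 -0.2257  0.0744] [ 533.3 -225.9] 12.7
164 [ 0.5046 -0.1266  0.0742] [ 504.3 -126.6] 8.8
492 [ 0.49   -0.0769  0.0705] [489.6 -76.6] 16.2
```

View pics/w1.png

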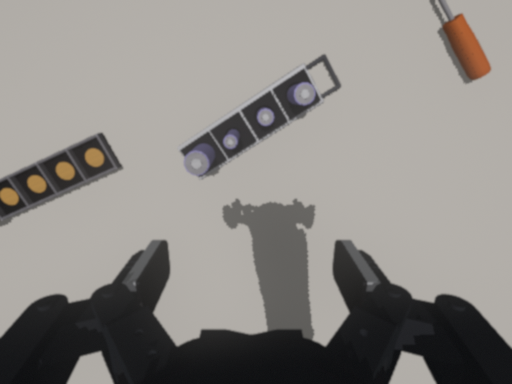

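The wrist view confirms the order. From the handle at (322,75) the cells are thick (303,94), short (266,117), slim (231,141) and stout (198,162), and the rack's orange marks are on the left. My yaw was wrong because I swapped the atan2 arguments. I'll fix that and measure closer at the grasp yaw, both ways round, to cancel the camera offset.

```bash
cat >> h.py <<'E'
def cells(K,T,d):
    v,u=np.mgrid[:384,:512]; rays=np.stack([(u-K[0,2])/K[0,0],(v-K[1,2])/K[1,1],np.ones_like(u)],-1)
    W=(rays*d[...,None])@T[:3,:3].T+T[:3,3]; z=W[...,2]; out=[]
    for lo,hi in((.049,.0565),(.067,.0785)):
        n,L,s,c=cv2.connectedComponentsWithStats(((d>0)&(d<.5)&(z>lo)&(z<hi)&(np.hypot(W[...,0]-.51,W[...,1]+.155)<.12)).astype(np.uint8))
        for i in range(1,n):
            if s[i,4]>150:
                k=cv2.minEnclosingCircle((W[L==i][:,:2]*1000).astype(np.float32)); out.append((s[i,4],np.round(k[0],1).tolist(),round(k[1],1)))
    return out
E
python3 - <<'E'
from h import *
ty=np.arctan2(.0766-.2259,-.4896+.5333)+0; ry=np.arctan2(.2363-.0816,.5104-.5299)
print(ty,ry)
for yaw in (ty,ty+np.pi):
    print([np.round(r.solve_ik(pp,yawq(yaw)),2).tolist() for pp in([.509,-.155,.28],[.49,-.08,.04],[.53,-.227,.04])])
for yaw in (ry,ry-np.pi):
    print([np.round(r.solve_ik(pp,yawq(yaw)),2).tolist() for pp in([.53,.08,.04],[.51,.236,.04])])
for j,(yaw,c) in enumerate(((ty,[.51,-.153]),(ty+np.pi,[.51,-.153]),(ry,[.52,.159]),(ry-np.pi,[.52,.159]))):
    o=np.array([*c,.22])
    try: r.move_ptp(o,yawq(yaw))
    except r.PlanningError as e: print(j,e); continue
    r.sleep(.3); K,T=cam("wrist"); p,d=capture("wrist"); cv2.imwrite(f"pics/v{j}.png",p[:,:,::-1]); np.savez(f"v{j}.npz",p=p,d=d,K=K,T=T)
    if j<2: print(*cells(K,T,d),sep="\n")
    else: print([ (ray(K,T,c,.0065).round(4)[:2].tolist(),a) for c,a in blobs(orange(p),150)])
print(telemetry.read_time(), telemetry.read_q().round(2))
cv2.imwrite("pics/v.png",np.hstack([cv2.resize(cv2.imread(f"pics/v{j}.png"),(400,300)) for j in(0,3)]))
E
```

```text
-1.286050840948352 1.6961854471364133
[[0.05, 0.51, 0.26, 1.8, -0.17, 0.85, -2.47], [0.03, 0.87, 0.06, 2.09, -0.24, 0.19, -2.55], [0.28, 0.91, 0.09, 1.85, -0.18, 0.39, -2.36]]
[[0.61, 0.56, -0.65, 1.77, 0.41, 0.95, 0.08], [0.24, 0.87, -0.27, 2.08, 0.79, 0.29, -0.43], [0.58, 0.94, -0.45, 1.83, 0.74, 0.54, -0.08]]
[[-0.07, 0.89, -0.27, 1.96, 0.62, 0.37, -0.71], [-0.38, 0.9, -0.23, 1.88, 0.47, 0.41, -0.83]]
[[-0.48, 0.94, 0.43, 1.98, -0.95, 0.43, -2.33], [0.1, 1.25, -1.26, 1.86, 1.33, 1.19, 1.61]]
(np.int32(292), [519.2, -176.5], 10.9)
(np.int32(560), [533.7, -226.4], 12.8)
(np.int32(216), [504.7, -126.6], 8.9)
(np.int32(571), [490.1, -76.8], 16.5)
(np.int32(288), [519.3, -176.5], 10.7)
(np.int32(570), [533.7, -226.3], 12.9)
(np.int32(217), [504.9, -126.7], 8.9)
(np.int32(576), [490.3, -76.7], 16.5)
[]
[]
6.675 [-0.    0.66 -0.63  1.81  0.51  0.84 -0.76]
```

View pics/v.png

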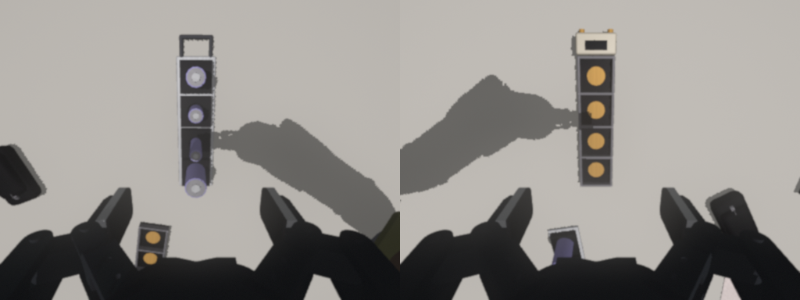

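The left view shows the tray with its handle up and the row upright at cols 180–215. The right view shows the rack with its box up and orange discs at col ~596. The orange threshold needs loosening for the wrist camera, and I'll check the yaw the arm actually reached in each view.

```bash
python3 - <<'E'
from h import *
for j in range(4):
    f=np.load(f"v{j}.npz"); p,d,K,T=[f[k] for k in "pdKT"]; 
    print(j,"tool yaw",np.arctan2(-T[1,1],-T[0,1]).round(3), cv2.cvtColor(p,cv2.COLOR_RGB2HSV)[97,250])
    h=cv2.cvtColor(p,cv2.COLOR_RGB2HSV); m=(h[...,0]>8)&(h[...,0]<25)&(h[...,1]>100)&(h[...,2]>100)
    if j>1: print([ (ray(K,T,c,.0065).round(4)[:2].tolist(),a) for c,a in blobs(m,100)])
E
```

```text
0 tool yaw -1.286 [130   4 193]
1 tool yaw -1.286 [130   4 193]
2 tool yaw 1.696 [ 18 139 203]
[([0.5108, 0.2374], np.int32(499)), ([0.5175, 0.1863], np.int32(423)), ([0.5238, 0.1346], np.int32(376)), ([0.5303, 0.0833], np.int32(326))]
3 tool yaw 1.696 [ 18 139 203]
[([0.5107, 0.2374], np.int32(498)), ([0.5176, 0.1863], np.int32(420)), ([0.5236, 0.1348], np.int32(375)), ([0.5304, 0.0834], np.int32(324))]
```

```bash
python3 - <<'E'
from h import *
ty=-1.286
for yaw in(ty,ty+np.pi):
    r.movej(r.solve_ik([.51,-.153,.22],yawq(yaw))); r.sleep(.3)
    K,T=cam("wrist"); p,d=capture("wrist"); print("tool yaw",np.arctan2(-T[1,1],-T[0,1]).round(3),telemetry.read_q().round(2)); print(*cells(K,T,d),sep="\n")
K,T=cam("side"); p,d=capture("side"); print("side",*cells(K,T,np.where(d>0,d-0,0)*1.0),sep="\n"); 
v,u=np.mgrid[:384,:512]; rays=np.stack([(u-K[0,2])/K[0,0],(v-K[1,2])/K[1,1],np.ones_like(u)],-1)
E
```

```text
tool yaw -1.285 [ 0.1   0.59  0.17  1.87 -0.15  0.7  -2.5 ]
(np.int32(302), [519.3, -176.6], 10.8)
(np.int32(561), [533.6, -226.2], 12.8)
(np.int32(216), [504.8, -126.5], 8.9)
(np.int32(572), [490.2, -76.7], 16.4)
tool yaw -1.286 [ 0.1   0.59  0.17  1.87 -0.15  0.7  -2.5 ]
(np.int32(293), [519.2, -176.7], 10.8)
(np.int32(568), [533.6, -226.3], 12.9)
(np.int32(218), [504.9, -126.6], 9.1)
(np.int32(574), [490.3, -76.8], 16.3)
side
```

```bash
cat >> h.py <<'E'
TY,RY=-1.286+np.pi,1.6962
C=dict(thick=(.5333,-.2264),short=(.5188,-.1766),slim=(.5044,-.1267),stout=(.4899,-.0768))
# rack wells: wrist 0.7, top 0.3
A,B=np.array([.5302,.0829]),np.array([.5107,.2371])
Wl={n:A+(B-A)*i/3 for i,n in enumerate(("thick","short","slim","stout"))}
OFF=dict(thick=.022,short=.0135,slim=.022,stout=.022)  # TCP above the cell's underside
ZC=.145
def force(): return np.round(telemetry.read_ft_force(),1)
def pick(n):
    c=C[n]
    r.move_ptp([*c,ZC],yawq(TY)); r.move_straight([*c,.010+OFF[n]],max_speed=.08)
    print(n,"at",telemetry.read_tcp_pos().round(4),force(),telemetry.read_q().round(2)); jaws.clamp(); r.sleep(.3)
    print("gap",telemetry.read_finger_gap(),telemetry.read_grip_force(),force())
def carry(n):
    w=Wl[n]
    r.move_straight([*C[n],ZC],max_speed=.08); print("lift gap",telemetry.read_finger_gap(),force())
    r.move_straight([*w,ZC],yawq(RY),max_speed=.15)
    r.move_straight([*w,.0065+OFF[n]+.004],max_speed=.08)
    hit=r.move_straight([*w,.0065+OFF[n]-.001],max_speed=.01,f_stop=4); print("down",hit,telemetry.read_tcp_pos().round(4),force())
def drop(n):
    jaws.release(); r.sleep(.4); r.move_straight([*Wl[n],ZC],max_speed=.1); print("t",telemetry.read_time())
E
python3 - <<'E'
from h import *
r.move_ptp([.52,.159,.22],yawq(RY)); pick("thick")
p,d=capture("side"); cv2.imwrite("pics/g1.png",cv2.resize(p[180:320,190:340,::-1],None,fx=4,fy=4))
E
```

```text
thick at [ 0.5337 -0.2265  0.0325] [-0.9 -0.5  0.6] [ 0.64  0.98 -0.56  1.82  0.88  0.61 -0.19]
gap 0.024687522991420224 58.69878351688385 [-1.6  0.4  5.9]
```

View pics/g1.png

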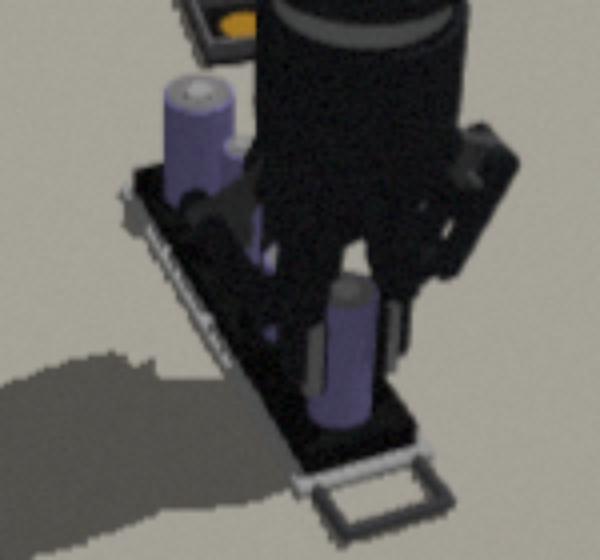

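The thick cell, at (345,350) in the crop, stands upright and centred between the pads. The side force is small, so I'll carry it over and place it.

```bash
python3 - <<'E'
from h import *
carry("thick")
p,d=capture("side"); cv2.imwrite("pics/g2.png",cv2.resize(p[110:250,190:340,::-1],None,fx=4,fy=4))
E
```

```text
lift gap 0.02449727396649545 [-0.3 -1.  -0.2]
down True [0.5302 0.0829 0.0282] [-0.2 -0.4  5.3]
```

View pics/g2.png

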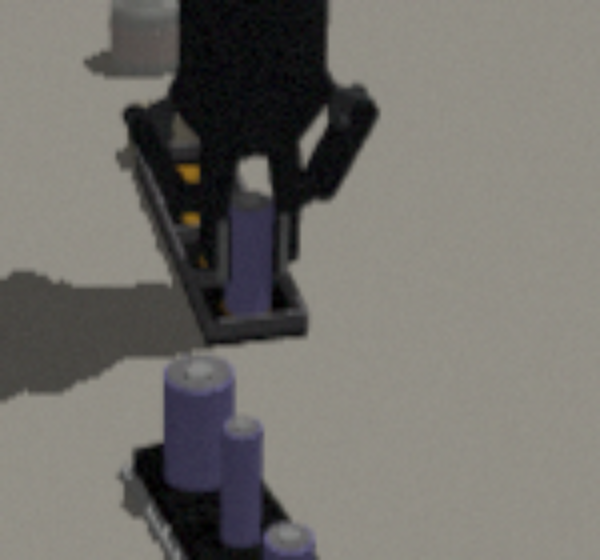

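The thick cell stands centred in the end well at (248,300), and contact came at the expected floor height. I'll release it and move the short cell.

```bash
python3 - <<'E'
from h import *
drop("thick"); pick("short"); carry("short")
p,d=capture("side"); cv2.imwrite("pics/g3.png",cv2.resize(p[110:250,190:340,::-1],None,fx=4,fy=4))
E
```

```text
t 22.85
short at [ 0.5191 -0.1767  0.0239] [0.1 1.  0.5] [ 0.54  0.96 -0.5   1.92  0.94  0.51 -0.35]
gap 0.020433026004884964 58.611992597579956 [-1.3 -0.1  5. ]
lift gap 0.020320124778904103 [-0.4  0.4 -1.1]
down True [0.5237 0.1343 0.0197] [-0.9 -0.6  4.7]
```

View pics/g3.png

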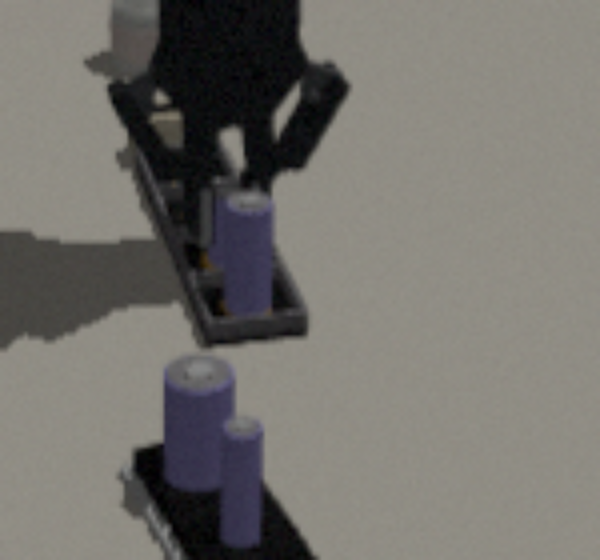

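The thick cell is upright in its well at (248,255). The short one is just behind it, touching the floor at the expected height. I'll carry on with the other two.

```bash
python3 - <<'E'
from h import *
drop("short"); pick("slim")
g=telemetry.read_finger_gap(); assert .013<g<.022,g
carry("slim"); drop("slim")
pick("stout"); g=telemetry.read_finger_gap(); assert .028<g<.036,g
carry("stout")
p,d=capture("side"); cv2.imwrite("pics/g4.png",cv2.resize(p[110:250,190:340,::-1],None,fx=4,fy=4))
E
```

```text
t 34.9667
slim at [ 0.5047 -0.1267  0.0324] [ 0.1 -0.3 -0.9] [ 0.44  0.93 -0.47  2.    0.97  0.45 -0.49]
gap 0.01657919534897121 58.424368500709534 [-1.8  0.2  3. ]
lift gap 0.016488981397145625 [-0.5 -0.1 -0.9]
down True [0.5173 0.1857 0.0282] [-0.4  0.6  4.3]
t 46.7083
stout at [ 0.4902 -0.0768  0.0324] [-0.4  0.1  0.5] [ 0.31  0.91 -0.41  2.08  1.02  0.38 -0.66]
gap 0.03181704288311996 59.18458700180054 [-1.   0.1  5.8]
lift gap 0.0316096152628725 [-0.1 -0.5 -1.3]
down True [0.5107 0.2371 0.0283] [0.3 0.8 5.1]
```

View pics/g4.png

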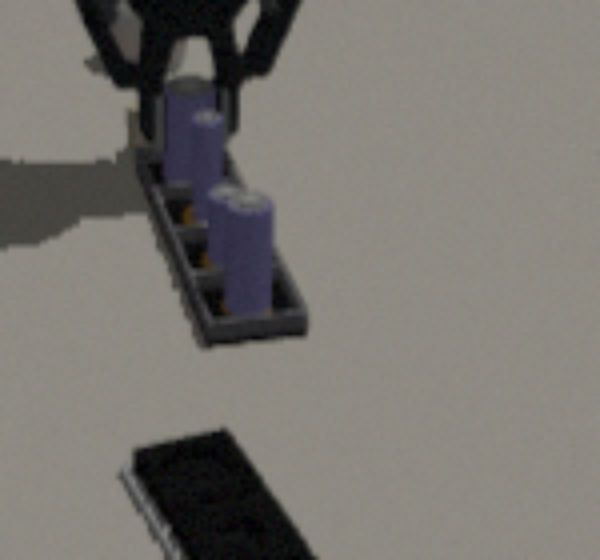

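All four are in their wells and upright: thick (248,255), short (225,230), slim (205,165) and stout (188,130), with the stout cell still held. I'll release it, retreat and check from the top camera.

```bash
python3 - <<'E'
from h import *
drop("stout"); r.move_straight([.45,.05,.25],max_speed=.15); r.sleep(.3)
K,T=cam("top"); p,d=capture("top"); cv2.imwrite("pics/end.png",cv2.resize(p[160:240,100:250,::-1],None,fx=5,fy=5))
v,u=np.mgrid[:384,:512]; rays=np.stack([(u-K[0,2])/K[0,0],(v-K[1,2])/K[1,1],np.ones_like(u)],-1)
W=(rays*d[...,None])@T[:3,:3].T+T[:3,3]; z=W[...,2]
for n,h in(("thick",.071),("short",.049),("slim",.071),("stout",.067)):
    e=W[(d>0)&(abs(z-h)<.004)&(np.hypot(W[...,0]-Wl[n][0],W[...,1]-Wl[n][1])<.026)]; print(n,len(e),((e.mean(0)[:2]-Wl[n])*1000).round(1),np.median(e[:,2]).round(4))
E
```

```text
t 58.3083
thick 0 [nan nan] nan
short 0 [nan nan] nan
slim 0 [nan nan] nan
stout 0 [nan nan] nan<stdin>:7: RuntimeWarning: Mean of empty slice.
  ret = um.true_divide(
  return _methods._mean(a, axis=axis, dtype=dtype,
  ret = ret.dtype.type(ret / rcount)
```

View pics/end.png

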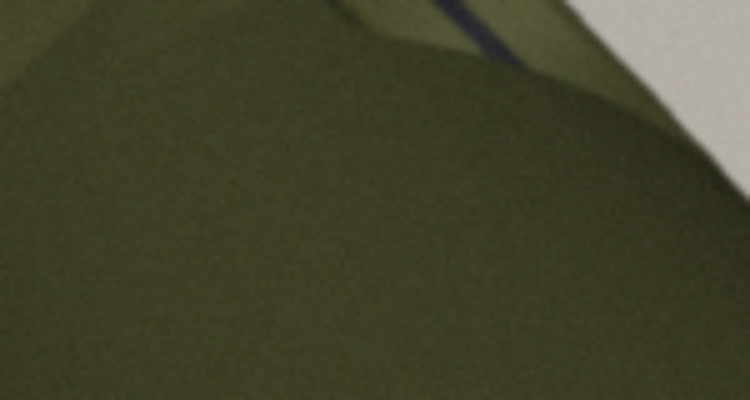

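The arm blocks the top view. I'll move it to the right and look again.

```bash
python3 - <<'E'
from h import *
r.move_ptp([.45,-.3,.3],yawq(TY)); r.sleep(.3)
K,T=cam("top"); p,d=capture("top"); cv2.imwrite("pics/end2.png",cv2.resize(p[160:240,100:250,::-1],None,fx=5,fy=5))
v,u=np.mgrid[:384,:512]; rays=np.stack([(u-K[0,2])/K[0,0],(v-K[1,2])/K[1,1],np.ones_like(u)],-1)
W=(rays*d[...,None])@T[:3,:3].T+T[:3,3]; z=W[...,2]
for n,h in(("thick",.071),("short",.049),("slim",.071),("stout",.067)):
    e=W[(d>0)&(abs(z-h)<.004)&(np.hypot(W[...,0]-Wl[n][0],W[...,1]-Wl[n][1])<.026)]; print(n,len(e),((e.mean(0)[:2]-Wl[n])*1000).round(1) if len(e) else "")
E
```

```text
thick 112 [-1.1 -2.1]
short 78 [-1.  -2.3]
slim 55 [-1. -2.]
stout 184 [-1.  -2.3]
```

View pics/end2.png

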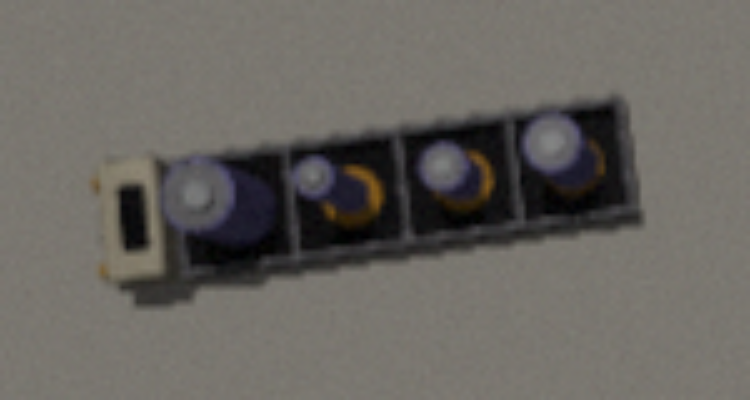

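The top view shows all four cells standing in the right wells: stout (198,195) beside the box, then slim (315,177), short (443,165) and thick (552,142). Each is within about 2.5 mm of its well centre, and the robot is clear.

```bash
python3 -c "
from rig import r
print(r.hand_in())"
```

```text
the job is handed in; nothing more can be done
None
```

The job is handed in: all four cells stand upright and released in their wells in reverse order (from the terminal box: stout, slim, short, thick), each about 2.5 mm or less from its well centre in the last camera check; the judge's verdict was not shown.

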